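# Isolate the control desk, click the popped fuse carriers home, reset the stop

### The arm

A 6-joint arm with a two-finger parallel gripper is mounted at the origin on the work surface. World frame = base frame: x ahead of the robot, y to its left, z up, the work surface at z = 0. Lengths are in m, angles in rad, forces in N, time in s.
With the tool pointing down it reaches from about 0.35 to 0.775 m from the base axis. Payload 5.5 kg.
Tool frame: the origin (TCP) lies on the centre line of the jaws, within the pads' length; the fingertips stand 11 mm ahead of it and the grasp point (between the pads) lies 8 mm behind it; z points along the fingers, y is the line along which they close (so a half turn about z gives the same grasp; the last joint's range is limited). The gripper opens to 85 mm and grips with 20 to 120 N. Pads are 22 mm wide; open, the fingers measure 114 mm over their backs; the gripper's body (76 mm by 85 mm) begins 54 mm behind the grasp point. The pads swing forward as they close: fully open they stand 13 mm farther back than shut.
Start: joints at [-1.45, 0.313, 0.046, 1.304, 0, 1.431], TCP at [0.148, -0.556, 0.242] pointing down, gripper open.
Joint ranges: [-2.76, 2.76], [-0.86, 1.69], [-1.03, 1.26], [-2.2, 2.34], [-1.47, 1.5], [-3.14, 3.14]. Speed limits (rad/s): [2.57, 2.57, 3.14, 3.14, 3.14, 3.14].

### API

Orientations are given as a unit quaternion [w, x, y, z].
In Python, from workcell import env, viewer, order, models gives the robot as it stands.
- The arm moves only by the tool drive_tool, never from a script. Its argument "series" is a list that holds one entry, the list of rows, each a list of 6 numbers: the shift along the tool's x, y, z each as a share of 120 mm, from -1 to 1, then the turn, a rotation vector about the tool's x, y, z each as a share of 180 degrees, from -1 to 1. A call has 1 to 20 rows; each row shifts and turns the commanded pose from where the row before left it, along the tool's axes as they then stand; what a row does not reach is not made up. A row lasts 1/8 s, in which the tool goes at most 62.5 mm and 10.7 degrees, less where a joint would pass 70% of its speed; a pose out of reach is approached as far as the arm can. A call with a number of a shift or a turn outside -1 to 1 is refused whole. A call with a gripper value outside its range is refused whole. "jaw" is the opening, from -1 (shut) to 1 (fully open), set as the call begins (left out, the last holds). The fingers move at their own pace and stop on an object; "grip_force" is the grip in N (left out, the last holds). Time passes only in rows, so rows that do not move let the fingers close. It gives the time, the measured TCP pose, the force, the opening and the grip force at its end, in the units of the state.
- env.get_state(): the state, without advancing time (a new reading comes with each control period).
- viewer.read_camera(name): name is "side" or "top"; returns the picture (480x640x3 uint8, red, green, blue); there is no depth.
- viewer.camera_info(name): a dict with "intrinsics" (3x3 intrinsics, pixels), "R" (3x3) and "t" (3): a world point X has camera coordinates R X + t. Camera axes: x right, y down, z forward; pixel columns grow to the right and rows downward; lengths in m; the calibration is good to about 2 mm. A picture is of the moment at which its call begins. camera_info takes no time and is no camera call.
- order.hand_in(): hands the job in; it is judged then, once.
Trained networks look in the newest picture that a camera, given by its name, has taken for a name from the list of things; names that differ only in an ending like _2 or _b are one class to them, and where a whole thing is asked for, a point or a joint stands for the part that bears it (a point fixed in the world has none). Each returns a list of dicts, best first, with "score" (0 to 1); they miss things now and then, are a little off and sometimes report something else, mostly with a low value. They report only what shows in the picture. A call takes as long as a camera call.
- models.silhouettes(label, camera): "region" (480x640 bool, what is visible of it) and "location" ([column, row] in pixels, amid what is visible of it).
The state is a dict: "clock": time; "joint_pos": joint angles; "qvel": joint speeds; "tau": joint torques, N m; "tcp_pos": TCP position; "orientation": TCP orientation; "wrist_force": force on the tool from outside, world axes, zero at the start; "ft_torque": the same for the moment, N m; "finger_gap": finger opening in m; "grip_force": force on a finger pad.
Only numpy, scipy, OpenCV 4.12 (cv2) and the standard library are available. Lean on these libraries where they do the work, as an engineer would, in place of code of your own. Each camera call takes 0.05 s, during which the arm holds its last target. There are 200 camera calls.

### The job

Two of the three fuse carriers on the little sloping control desk have popped out. Press the red mushroom stop button down until it latches, then push both popped carriers fully home without forcing them (do not touch any carrier while the stop is up), and last turn the stop knob clockwise until it releases and springs back up. All three carriers must end fully home, and the carton, tape roll, spray can and multimeter around it must be left where they are.

Things in the scene. Friction and masses are not known exactly. Their poses are not given: they have to be found in the camera images.
- desk: dark steel base plate, 300 (x) x 400 (y) x 25 mm, fixed to the bench; origin under its centre, x axis away from the robot. On it four wedge modules (94 mm wide, 96 mm apart, in a row along its y, order varies), each with a flat top panel 172 mm long that rises away from the robot at 18 degrees: its normal leans 18 degrees from vertical towards desk -x.
- station: wedge module with the yellow panel that carries the red stop button; origin under its centre, axes as the desk's; the panel's centre, where the button's axis passes, is 82 mm above the origin.
- fuse_1: grey wedge module with a fuse carrier (carrier_1), which starts popped out; origin under its centre, axes as the desk's; panel centre 82 mm above the origin. Its carrier can crack under a push of 45 N.
- fuse_2: as fuse_1, with carrier_2, which also starts popped out.
- fuse_3: as fuse_1, with carrier_3, which starts fully home.
- carrier_1 (a joint): how far (m) carrier 1 stands out along its panel's normal: 0 fully home, 0.016 to 0.021 popped out. A detent holds it at both ends: pushing it in takes about 12 N until half way, then it snaps home and meets a hard stop; let go halfway it springs back.
- carrier_2 (a joint): the same for carrier 2.
- carrier_3 (a joint): the same for carrier 3 (starts at 0).
- carrier_1_top (a point): centre of the flat top of carrier 1's blue grip bar (56 mm along the slope, 22 mm wide, 13 mm high, on a black cap 74 x 44 mm); z axis = the panel's normal (pointing out), x axis up the slope, y across. The top is 35 mm above the panel when home. A yellow band shows under the cap when it is popped out.
- carrier_2_top (a point): the same for carrier 2.
- carrier_3_top (a point): the same for carrier 3.
- stop (a joint): how far (m) the stop button is pressed: 0 up, 0.010 down and latched. It takes about 8 N, snaps over half way and meets a hard stop.
- stop_knob (a joint): how far (rad) the red mushroom has been turned clockwise as seen from outside: starts at 0, stays where it is left, ends at 2.5. With the stop latched, turning lifts it slightly, and at about 2 rad it lets go and the button springs up.
- stop_top (a point): centre of the top of the red mushroom, a round head 58 mm across and 28 mm thick that can be gripped anywhere round its rim; z axis = the panel's normal, pointing out; turns with the knob. 50 mm above the panel when up, 40 mm when latched.
- carton: small cardboard carton 50 x 90 x 40 mm lying loose on the base plate behind the modules; origin under its centre.
- tape: black roll of tape, 90 mm across, 19 mm high, lying loose on the base plate behind the modules; origin under its centre.
- spray: green spray can, 60 mm across, 170 mm tall, standing on the bench to the left of the desk; origin under its centre.
- meter: orange multimeter 150 x 80 x 43 mm lying on the bench to the right of the desk; origin under its centre.

How it is judged:
On the way, in this order (a step that is already met when the one before it is completed fails the run):
1. the stop button is pressed down and latched (value of joint stop above 0.008 m), for 0.2 s.
2. with the stop still latched, all three carriers are fully home (value of joint stop above 0.006 m and value of joint each of carrier_1, carrier_2, carrier_3 below 0.002 m), for 0.2 s.
3. the stop has been turned clockwise and has sprung back up (value of joint stop_knob above 1.6 rad and value of joint stop below 0.002 m), for 0.2 s.
At the end, for the whole second after the job is handed in: all three carriers within 2 mm of fully home, the stop turned clockwise by more than 1.6 rad and back up within 2 mm (all of step 3 and value of joint each of carrier_1, carrier_2, carrier_3 below 0.002 m); the robot touches nothing.
It fails at once if a carrier or its module was touched while the stop was up and not yet turned to reset (value of joint stop below 0.005 m and value of joint stop_knob below 1 rad and (contact force between the arm and fuse_1 above 1 N or contact force between the arm and fuse_2 above 1 N or contact force between the arm and fuse_3 above 1 N)).
It fails at once if a carrier was forced with more than 45 N (contact force between the arm and fuse_1 above 45 N or contact force between the arm and fuse_2 above 45 N or contact force between the arm and fuse_3 above 45 N).
It fails at once if the carton, tape, spray can or meter was displaced by more than 30 mm (distance of any of carton, tape, spray, meter from where it was at the start of the episode above 0.03 m).
It also fails if it takes over 58 s, if anything falls off the work surface, if the arm or the gripper's body presses on something with over 40 N, if the wrist force passes 120 N, or if a joint passes its speed limit or range.

## Working session

There is one attempt and no reset: what is moved stays moved. The work goes in short steps, Python scripts to look and compute and a tool call to move; the robot and the scene stay as the last step left them, time stands still between calls to the robot, and variables do not carry over. Pictures are saved under pics/ and viewed, at most 10 in all, crops included, and the job is handed in when it is done.

Besides the shell and the picture viewer there is one more tool, called after "Request:" by a JSON object that holds its "op" and its "data", one argument or row to a line. drive_tool: Moves the arm, as the interface text tells. Its arguments: {"type":"object","properties":{"series":{"type":"array"},"jaw":{"type":"number"},"grip_force":{"type":"number"}},"required":["series"]}

```bash
mkdir -p pics; ls; python3 - <<'E'
from workcell import env, viewer, order, models
import cv2,numpy as np
s=env.get_state();print(s)
ims=[]
for c in("side","top"):
    im=viewer.read_camera(c);cv2.imwrite(f"pics/{c}0.png",im[:,:,::-1])
    i=viewer.camera_info(c);print(c,np.round(i["intrinsics"],1).tolist(),np.round(i["R"],4).tolist(),np.round(i["t"],4).tolist(), np.round(-np.array(i["R"]).T@i["t"],3))
    for l in("stop_top","carrier_1_top","station","fuse_1","desk"):
        try:
            for d in models.silhouettes(l,c): print(l,round(d["score"],2),d["location"],int(d["region"].sum()))
        except Exception as e: print(l,e)
print(env.get_state()["clock"])
E
```

```text
pics
{'clock': 0.0, 'joint_pos': array([-1.44959699e+00,  3.13978568e-01,  4.50159101e-02,  1.30356526e+00,
        2.64619520e-05,  1.43117082e+00]), 'qvel': array([-2.17930127e-03, -1.61209240e-03,  3.55679834e-04,  6.50842579e-04,
        8.83450433e-04, -8.46151668e-05]), 'tau': array([-4.05793280e-04, -4.80623996e+01,  2.98534119e+01,  1.92338869e-02,
       -3.36067421e-05,  5.52788876e-06]), 'tcp_pos': array([ 0.14820772, -0.55509753,  0.24143635]), 'orientation': array([-8.65638201e-04,  9.91507975e-01,  1.30043015e-01,  2.12069543e-05]), 'wrist_force': array([ 0.00198925,  1.07405843, -0.10167127]), 'ft_torque': array([ 0.04057829,  0.06139182, -0.02675462]), 'grip_force': 0.0, 'finger_gap': 0.0853320242708832}
side [[504.9, 0.0, 314.7], [0.0, 504.9, 241.5], [0.0, 0.0, 1.0]] [[0.7623, -0.6468, 0.0225], [-0.3768, -0.4718, -0.7971], [0.5262, 0.5992, -0.6034]] [-0.5001, 0.3773, 0.5545] [ 0.232 -0.478  0.647]
stop_top 0.65 [350.7, 320.7] 1458
stop_top 0.22 [290.8, 376.9] 7316
carrier_1_top 0.85 [231.8, 233.7] 1387
carrier_1_top 0.57 [184.2, 210.1] 2417
station 0.74 [262.6, 271.7] 5620
station 0.72 [356.1, 349.1] 10419
station 0.58 [183.5, 210.0] 2436
fuse_1 0.78 [225.9, 245.5] 4563
fuse_1 0.77 [305.6, 305.2] 6632
fuse_1 0.75 [263.4, 275.1] 5721
desk 0.56 [294.1, 377.8] 6986
top [[569.4, 0.0, 322.3], [0.0, 569.4, 241.2], [0.0, 0.0, 1.0]] [[-0.0193, -0.9998, -0.0011], [-0.9945, 0.0193, -0.1026], [0.1026, -0.0009, -0.9947]] [0.0447, 0.6923, 1.2704] [0.559 0.033 1.335]
stop_top 0.88 [402.5, 281.7] 640
stop_top 0.27 [315.8, 288.4] 736
carrier_1_top 0.65 [271.3, 291.7] 795
carrier_1_top 0.5 [361.4, 282.4] 743
station 0.79 [407.1, 273.2] 3601
fuse_1 0.85 [269.7, 285.1] 3517
fuse_1 0.73 [313.0, 278.4] 3506
fuse_1 0.69 [362.3, 276.9] 3399
desk 0.83 [329.6, 226.7] 6924
0.6
```

View pics/side0.png

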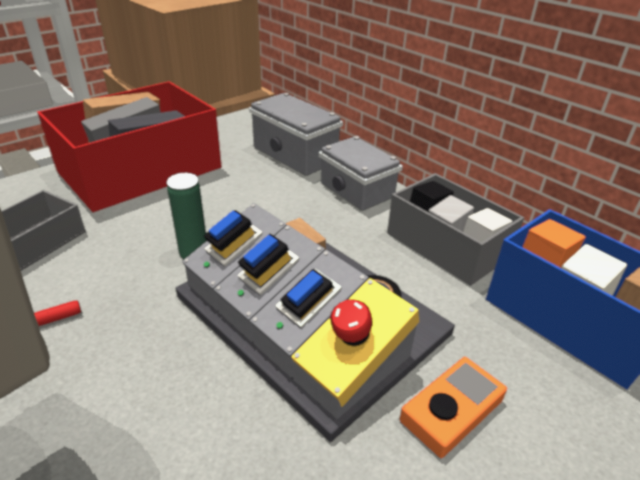

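View pics/top0.png

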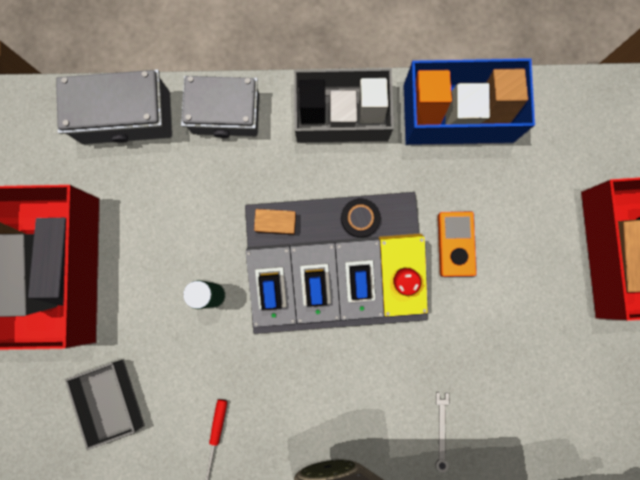

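The side and top pictures agree. From the left the order is a popped carrier (top picture 270,292), a popped carrier (316,288), a home carrier (360,282), then the yellow station with the red button (407,282). The carton and tape lie behind the modules, the spray can is on the left at (197,294), and the meter is on the right at (458,245). Next I triangulate the panel corners, button and bars.

```bash
cat >h.py <<'E'
import cv2,numpy as np
from workcell import env, viewer, order, models
I={c:viewer.camera_info(c) for c in("side","top")}
def P(c): return np.array(I[c]["intrinsics"])@np.c_[I[c]["R"],I[c]["t"]]
def tri(a,b):
    X=cv2.triangulatePoints(P("side"),P("top"),np.float64(a).reshape(2,1),np.float64(b).reshape(2,1)).ravel();X=X[:3]/X[3]
    r=[proj(c,X)-q for c,q in(("side",a),("top",b))]
    return X,np.abs(r).max()
def proj(c,X):
    u=P(c)@np.r_[X,1];return u[:2]/u[2]
def masks(im):
    h=cv2.cvtColor(im,cv2.COLOR_RGB2HSV)
    return dict(red=((h[...,0]<8)|(h[...,0]>172))&(h[...,1]>150)&(h[...,2]>90),blue=(h[...,0]>100)&(h[...,0]<130)&(h[...,1]>150)&(h[...,2]>70),yel=(h[...,0]>22)&(h[...,0]<35)&(h[...,1]>120)&(h[...,2]>120))
def blobs(m,box,amin=100):
    x0,y0,x1,y1=box;k=np.zeros(m.shape,np.uint8);k[y0:y1,x0:x1]=m[y0:y1,x0:x1]
    n,l,s,c=cv2.connectedComponentsWithStats(k)
    return [(c[i],s[i],l==i) for i in range(1,n) if s[i,4]>amin]
BOX={"side":(180,190,430,410),"top":(245,230,435,330)}
E
python3 - <<'E'
from h import *
B={};Q={}
for c in("side","top"):
    m=masks(cv2.imread(f"pics/{c}0.png")[:,:,::-1].copy())
    for k in("red","blue"):
        B[c,k]=sorted([b[0] for b in blobs(m[k],BOX[c])],key=lambda p:p[0]);print(c,k,np.round(B[c,k],1).tolist())
    y=max(blobs(m["yel"]|m["red"],BOX[c]),key=lambda b:b[1][4])[2].astype(np.uint8)
    ct=max(cv2.findContours(y,0,2)[0],key=cv2.contourArea)
    q=cv2.approxPolyN(ct,4,ensure_convex=True).reshape(4,2).astype(float);Q[c]=q;print(c,q.tolist())
for k in("red","blue"):
    for a,b in zip(B["side",k],B["top",k]): print(k,tri(a,b))
# corners: match by best residual over cyclic shifts
best=None
for s in range(4):
  for d in(1,-1):
    T=[tri(a,b) for a,b in zip(Q["side"],np.roll(Q["top"][::d],s,0))]
    e=sum(t[1] for t in T)
    if best is None or e<best[0]: best=(e,T)
C=np.array([t[0] for t in best[1]]);print(best[0],C.round(4).tolist(),[round(t[1],2) for t in best[1]])
print("mean",C.mean(0),"sides",np.linalg.norm(C-np.roll(C,1,0),axis=1))
n=np.linalg.svd(C-C.mean(0))[2][2];n*=np.sign(n[2]);print("n",n,"tilt",np.degrees(np.arccos(n[2])),"yaw",np.degrees(np.arctan2(-n[1],-n[0])))
for i in range(4):
  d=C[i]-C[i-1];print("edge dir",np.degrees(np.arctan2(d[1],d[0])))
E
```

```text
side red [[351.3, 321.0]]
side blue [[225.4, 224.9], [261.0, 250.5], [304.7, 287.6]]
side [[338.0, 398.0], [290.0, 357.0], [365.0, 274.0], [419.0, 309.0]]
top red [[406.7, 281.1]]
top blue [[269.0, 294.0], [315.4, 290.6], [361.0, 284.0]]
top [[427.0, 313.0], [384.0, 317.0], [379.0, 238.0], [424.0, 235.0]]
red (array([ 0.59529906, -0.1441085 ,  0.13946047]), np.float64(0.3566629773156933))
blue (array([0.57430504, 0.14333519, 0.15205203]), np.float64(0.6822203808391691))
blue (array([0.57932639, 0.04715868, 0.1537367 ]), np.float64(0.6534040500002334))
blue (array([ 0.5909848 , -0.04825684,  0.13599707]), np.float64(0.27116744367253887))
4.2321962907223565 [[0.527, -0.195, 0.0803], [0.5203, -0.1008, 0.0805], [0.6849, -0.0867, 0.1383], [0.6922, -0.1848, 0.1335]] [np.float64(0.9), np.float64(0.92), np.float64(2.26), np.float64(0.15)]
mean [ 0.60609042 -0.14184919  0.10814259] sides [0.17378426 0.09447269 0.17503743 0.09852348]
n [-0.31546022 -0.04770446  0.94773896] tilt 18.60528950704692 yaw 8.59921637684704
edge dir -176.46954773553412
edge dir 94.08632082760144
edge dir 4.893995553972555
edge dir -85.76959392695964
```

Request:
{"op": "drive_tool", "data": {
  "series": [
    [[0.3556,-0.1993,0,0,0,0],[0.3556,-0.1993,0,0,0,0],[0.3556,-0.1993,0,0,0,0],[0.3556,-0.1993,0,0,0,0],[0.3556,-0.1993,0,0,0,0],[0.3556,-0.1993,0,0,0,0],[0.3556,-0.1993,0,0,0,0],[0.3556,-0.1993,0,0,0,0],[0.3556,-0.1993,0,0,0,0],[0.3556,-0.1993,0,0,0,0],[0.3556,-0.1993,0,0,0,0],[0.3556,-0.1993,0,0,0,0],[0,0,0,0,0,0]]
  ],
  "jaw": -1,
  "grip_force": 30
}}

```text
clock: 2.22
tcp_pos: [0.5708, -0.1439, 0.2419]
orientation: [-0.0, 0.991, 0.132, 0.0]
wrist_force: [-0.1, -0.7, 0.3]
finger_gap: 0.0003
grip_force: 0.0
```

Request:
{"op": "drive_tool", "data": {
  "series": [
    [[0,0,0,0,0,-0.05515],[0,0,0,0,0,-0.05515],[0,0,0,0,0,-0.05515],[0,0,0,0,0,-0.05515],[0,0,0,0,0,-0.05515],[0,0,0,0,0,-0.05515],[0,0,0,0,0,-0.05515],[0,0,0,0,0,-0.05515],[0,0,0,0,0,-0.05515],[0,0,0,0,0,-0.05515],[0,0,0,0,0,-0.05515],[0,0,0,0,0,-0.05515],[0,0,0,0,0,-0.05515],[0,0,0,0,0,-0.05515],[0,0,0,0,0,-0.05515],[0,0,0,0,0,-0.05515],[0,0,0,0,0,-0.05515],[0,0,0,0,-0.05,0],[0,0,0,0,-0.05,0],[0,0,0,0,0,0]]
  ]
}}

```text
clock: 4.72
tcp_pos: [0.5638, -0.1457, 0.2399]
orientation: [0.153, -0.03, 0.988, 0.006]
wrist_force: [0.1, 0.1, 0.1]
finger_gap: 0.0001
grip_force: 0.0
```

```bash
cat >>h.py <<'E'
from scipy.spatial.transform import Rotation as Ro
psi=np.radians(3.8);t=np.radians(18)
N=np.array([-np.sin(t)*np.cos(psi),-np.sin(t)*np.sin(psi),np.cos(t)]);Y=np.array([-np.sin(psi),np.cos(psi),0]);U=np.cross(Y,N)
PC=np.array([.606,-.143,.107])
def rel(k,s=None):
    s=s or env.get_state();p=s["tcp_pos"]-PC-.096*k*Y;q=s["orientation"];R=Ro.from_quat(np.r_[q[1:],q[0]]).as_matrix()
    print("clock",s["clock"],"q",s["joint_pos"].round(3),"F",np.round(s["wrist_force"],1),"Fn",round(float(s["wrist_force"]@N),1))
    print("mm: up-slope,y,normal",np.round(1e3*np.array([p@U,p@Y,p@N]),1),"axes dot",np.round([R[:,0]@-U,R[:,1]@Y,R[:,2]@-N],4))
    # shift in tool axes to bring TCP on axis, and remaining rotation
    Rt=np.c_[-U,Y,-N];print("rotfix deg",np.round(np.degrees(Ro.from_matrix(R.T@Rt).as_rotvec()),2), "gap",s["finger_gap"])
E
python3 -c "from h import *;rel(0)"
```

```text
clock 4.725 q [-0.469  0.106 -0.268  0.93   0.156 -0.51 ] F [0.1 0.1 0.1] Fn 0.1
mm: up-slope,y,normal [8.000e-01 1.000e-01 1.394e+02] axes dot [1. 1. 1.]
rotfix deg [ 0.04 -0.33 -0.28] gap 6.094805166212736e-05
```

Request:
{"op": "drive_tool", "data": {
  "series": [
    [[0,0,0.19,0,0,0],[0,0,0.19,0,0,0],[0,0,0.19,0,0,0],[0,0,0.03,0,0,0],[0,0,0.03,0,0,0],[0,0,0.03,0,0,0],[0,0,0.03,0,0,0],[0,0,0.015,0,0,0],[0,0,0.015,0,0,0],[0,0,0,0,0,0]]
  ]
}}

```text
clock: 5.98
tcp_pos: [0.5954, -0.1445, 0.1598]
orientation: [0.156, -0.032, 0.987, 0.005]
wrist_force: [1.1, 0.1, 0.1]
finger_gap: 0.0002
grip_force: 0.0
```

```bash
python3 -c "from h import *;rel(0)"
```

```text
clock 5.975 q [-0.441  0.208 -0.352  0.734  0.15  -0.484] F [1.1 0.1 0.1] Fn -0.3
mm: up-slope,y,normal [ 6.2 -0.8 53.5] axes dot [1. 1. 1.]
rotfix deg [-0.03 -0.03 -0.1 ] gap 0.0002357616605985631
```

Request:
{"op": "drive_tool", "data": {
  "series": [
    [[0.05,0.006,0,0,0,0],[0,0,0.012,0,0,0],[0,0,0.012,0,0,0],[0,0,0,0,0,0]]
  ]
}}

```text
clock: 6.48
tcp_pos: [0.5906, -0.1442, 0.1559]
orientation: [0.156, -0.032, 0.987, 0.005]
wrist_force: [-3.1, 0.3, 3.3]
finger_gap: 0.0003
grip_force: 2.5
```

```bash
python3 - <<'E'
from h import *;rel(0)
im=viewer.read_camera("side");cv2.imwrite("pics/s1.png",cv2.resize(im[180:420,200:500,::-1],None,fx=2.4,fy=2.4,interpolation=cv2.INTER_CUBIC))
E
```

```text
clock 6.475 q [-0.444  0.203 -0.369  0.722  0.151 -0.487] F [-3.1  0.3  3.3] Fn 4.1
mm: up-slope,y,normal [ 0.4 -0.2 51.3] axes dot [1. 1. 1.]
rotfix deg [-0.05 -0.01 -0.1 ] gap 0.0002672184967952462
```

View pics/s1.png

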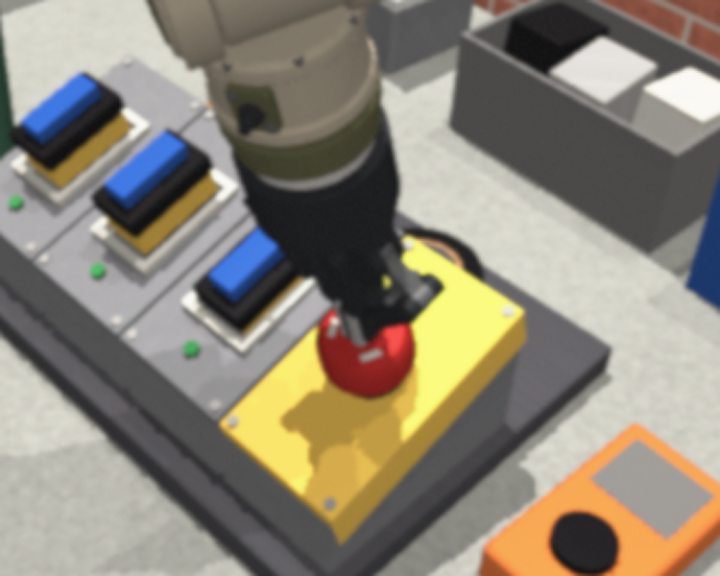

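The closed fingertips are on the mushroom, at about (370,330) in the crop, and close to the latched height. I press a little more to confirm the hard stop.

Request:
{"op": "drive_tool", "data": {
  "series": [
    [[0,0,0.01,0,0,0],[0,0,0.01,0,0,0],[0,0,0,0,0,0]]
  ]
}}

```text
clock: 6.9
tcp_pos: [0.5912, -0.1444, 0.1558]
orientation: [0.157, -0.032, 0.987, 0.004]
wrist_force: [-13.5, 1.9, 18.9]
finger_gap: 0.0001
grip_force: 11.3
```

```bash
python3 -c "from h import *;rel(0)"
```

```text
clock 6.9 q [-0.443  0.203 -0.37   0.72   0.15  -0.487] F [-13.5   1.9  18.9] Fn 22.1
mm: up-slope,y,normal [ 0.9 -0.4 51. ] axes dot [1. 1. 1.]
rotfix deg [-0.12  0.06 -0.1 ] gap 7.56021019010203e-05
```

Request:
{"op": "drive_tool", "data": {
  "series": [
    [[0,0,-0.1,0,0,0],[0,0,-0.25,0,0,0],[0,0.4,0,0,0,0],[0,0.4,0,0,0,0],[0,0.4,0,0,0,0],[0,0.4,0,0,0,0],[0,0,0,0,0,0],[0,0,0,0,0,0]]
  ]
}}

```text
clock: 7.9
tcp_pos: [0.5664, 0.0466, 0.1932]
orientation: [0.157, -0.032, 0.987, 0.005]
wrist_force: [0.0, -0.2, -0.2]
finger_gap: -0.0003
grip_force: 0.0
```

```bash
python3 - <<'E'
from h import *;rel(2)
viewer.read_camera("side")
m=models.silhouettes("stop_top","side");print([(d["score"],d["location"]) for d in m])
m=masks(viewer.read_camera("side"));print([b[0].round(1) for b in blobs(m["red"],BOX["side"])])
m=masks(viewer.read_camera("top"));print([(b[0].round(1)) for b in blobs(m["red"],BOX["top"])])
E
```

```text
clock 7.9 q [-0.082  0.084 -0.417  0.759  0.045 -0.141] F [ 0.  -0.2 -0.2] Fn -0.2
mm: up-slope,y,normal [ 1.1 -0.1 90.3] axes dot [1. 1. 1.]
rotfix deg [-0.04  0.02 -0.05] gap -0.00030420951853355464
[(0.76, [349.7, 324.7])]
[array([352.3, 324.6])]
[array([406.1, 279.8])]
```

```bash
python3 - <<'E'
from h import *
for h in(.036,.030,.026): print(h,[proj(c,PC+h*N).round(1) for c in("side","top")])
im0=cv2.imread("pics/side0.png");im=viewer.read_camera("side")[:,:,::-1]
for i in(im0,im):
    m=masks(i[:,:,::-1].copy());b=blobs(m["red"],BOX["side"])[0];print(b[1])
cv2.imwrite("pics/cmp.png",np.hstack([cv2.resize(i[270:380,290:410],None,fx=3,fy=3) for i in(im0,im)]))
E
```

```text
0.036 [array([350.6, 320.1]), array([406.8, 281.1])]
0.03 [array([351.2, 322.3]), array([406.3, 280.3])]
0.026 [array([351.7, 323.8]), array([406. , 279.8])]
[ 331  300   40   42 1150]
[ 333  304   39   41 1117]
```

View pics/cmp.png

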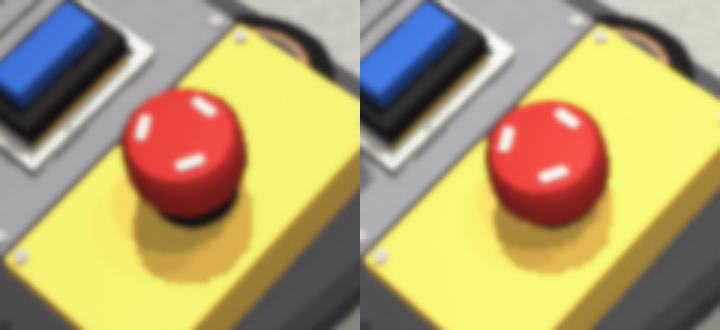

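The right crop shows the button about 4 px lower with its black stem hidden, so it is latched. Now I push the nearer popped carrier.

Request:
{"op": "drive_tool", "data": {
  "series": [
    [[0.01,0,0.08,0,0,0],[0,0,0.08,0,0,0],[0,0,0.025,0,0,0],[0,0,0.025,0,0,0],[0,0,0.025,0,0,0],[0,0,0.025,0,0,0],[0,0,0.025,0,0,0],[0,0,0.025,0,0,0],[0,0,0.025,0,0,0],[0,0,0.02,0,0,0],[0,0,0,0,0,0]]
  ]
}}

```text
clock: 9.52
tcp_pos: [0.5782, 0.0474, 0.1519]
orientation: [0.156, -0.032, 0.987, 0.005]
wrist_force: [0.6, 0.1, -0.5]
finger_gap: -0.0
grip_force: 0.0
```

```bash
python3 -c "from h import *;rel(2)"
```

```text
clock 9.525 q [-0.079  0.14  -0.462  0.659  0.044 -0.136] F [ 0.6  0.1 -0.5] Fn -0.7
mm: up-slope,y,normal [-0.6 -0.2 47.3] axes dot [1. 1. 1.]
rotfix deg [-0.04 -0.03 -0.1 ] gap -3.9061180680527815e-05
```

Snapped away from the fingers (no force). Press on to the hard stop.

Request:
{"op": "drive_tool", "data": {
  "series": [
    [[0,0,0.01,0,0,0],[0,0,0.01,0,0,0],[0,0,0,0,0,0]]
  ]
}}

```text
clock: 9.9
tcp_pos: [0.5789, 0.0474, 0.1506]
orientation: [0.157, -0.032, 0.987, 0.005]
wrist_force: [-3.8, -0.5, 5.1]
finger_gap: -0.0
grip_force: 2.9
```

```bash
python3 -c "from h import *;rel(2)"
```

```text
clock 9.9 q [-0.079  0.142 -0.463  0.654  0.044 -0.136] F [-3.8 -0.5  5.1] Fn 6.0
mm: up-slope,y,normal [-0.3 -0.2 45.9] axes dot [1. 1. 1.]
rotfix deg [-0.05  0.02 -0.09] gap -1.6640243451718203e-05
```

Request:
{"op": "drive_tool", "data": {
  "series": [
    [[0,0,0.01,0,0,0],[0,0,0,0,0,0],[0,0,-0.1,0,0,0],[0,0,-0.27,0,0,0],[0,0.4,0,0,0,0],[0,0.4,0,0,0,0],[0,0,0,0,0,0],[0,0,0,0,0,0]]
  ]
}}

```text
clock: 10.9
tcp_pos: [0.5594, 0.1424, 0.1911]
orientation: [0.156, -0.032, 0.987, 0.005]
wrist_force: [-0.5, -0.2, 0.1]
finger_gap: 0.0006
grip_force: 0.0
```

```bash
python3 -c "from h import *;rel(3)"
```

```text
clock 10.9 q [ 0.119  0.105 -0.399  0.753 -0.017  0.051] F [-0.5 -0.2  0.1] Fn 0.3
mm: up-slope,y,normal [-0.3 -0.2 88.6] axes dot [1. 1. 1.]
rotfix deg [-0.04 -0.   -0.05] gap 0.0005862604448229456
```

Request:
{"op": "drive_tool", "data": {
  "series": [
    [[0,0,0.075,0,0,0],[0,0,0.075,0,0,0],[0,0,0.025,0,0,0],[0,0,0.025,0,0,0],[0,0,0.025,0,0,0],[0,0,0.025,0,0,0],[0,0,0.025,0,0,0],[0,0,0.025,0,0,0],[0,0,0.025,0,0,0],[0,0,0.02,0,0,0],[0,0,0.01,0,0,0],[0,0,0.01,0,0,0],[0,0,0,0,0,0]]
  ]
}}

```text
clock: 12.52
tcp_pos: [0.5726, 0.1432, 0.1503]
orientation: [0.156, -0.032, 0.987, 0.005]
wrist_force: [-6.4, -1.3, 9.6]
finger_gap: -0.0003
grip_force: 5.5
```

```bash
python3 -c "from h import *;rel(3)"
```

```text
clock 12.525 q [ 0.117  0.162 -0.439  0.655 -0.017  0.05 ] F [-6.4 -1.3  9.6] Fn 11.2
mm: up-slope,y,normal [-0.3 -0.2 45.7] axes dot [1. 1. 1.]
rotfix deg [-0.05  0.01 -0.09] gap -0.0003005156223934618
```

Request:
{"op": "drive_tool", "data": {
  "series": [
    [[0,0,0.01,0,0,0],[0,0,0,0,0,0],[0,0,-0.1,0,0,0],[0,0,-0.27,0,0,0],[0,0,-0.2,0,0,0],[0,-0.4,0,0,0,0],[0,-0.4,0,0,0,0],[0,-0.4,0,0,0,0],[0,-0.4,0,0,0,0],[0,-0.4,0,0,0,0],[0,-0.4,0,0,0,0],[0,0,0,0,0,-0.0555],[0,0,0,0,0,-0.0555],[0,0,0,0,0,-0.0555],[0,0,0,0,0,-0.0555],[0,0,0,0,0,-0.0555],[0,0,0,0,0,-0.0555],[0,0,0,0,0,0]]
  ]
}}

```text
clock: 14.78
tcp_pos: [0.5709, -0.1456, 0.2134]
orientation: [0.138, -0.52, 0.84, -0.074]
wrist_force: [0.3, 0.3, 0.9]
finger_gap: -0.0004
grip_force: 0.0
```

Request:
{"op": "drive_tool", "data": {
  "series": [
    [[0,0,0,0,0,0],[0,0,0,0,0,0],[0,0,0,0,0,0],[0,0,0,0,0,0],[0,0,0,0,0,0]]
  ],
  "jaw": 1
}}

```text
clock: 15.4
tcp_pos: [0.5708, -0.1454, 0.2133]
orientation: [0.138, -0.521, 0.839, -0.074]
wrist_force: [-0.1, -0.0, 0.6]
finger_gap: 0.0851
grip_force: 0.0
```

```bash
python3 - <<'E'
from h import *;rel(0)
im=viewer.read_camera("side")[:,:,::-1];cv2.imwrite("pics/s2.png",cv2.resize(im[180:420,180:480],None,fx=2.4,fy=2.4,interpolation=cv2.INTER_CUBIC))
E
```

```text
clock 15.4 q [-0.463  0.128 -0.311  0.858  0.156 -1.552] F [-0.1 -0.   0.6] Fn 0.6
mm: up-slope,y,normal [-7.00e-01 -1.00e-01  1.12e+02] axes dot [0.5025 0.5025 1.    ]
rotfix deg [-3.000e-02 -2.000e-02  5.983e+01] gap 0.08507491763238559
```

View pics/s2.png

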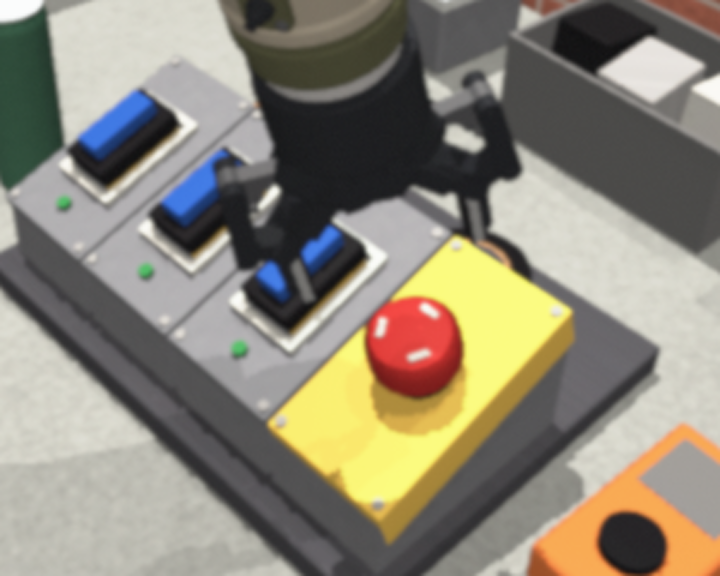

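The side view shows both carriers home (no tall yellow bands) and the button latched at crop (415,345). I lower the open jaws over the mushroom and grip it.

Request:
{"op": "drive_tool", "data": {
  "series": [
    [[0,0,0.15,0,0,0],[0,0,0.15,0,0,0],[0,0,0.15,0,0,0],[0,0,0.1,0,0,0],[0,0,0.1,0,0,0],[0,0,0.06,0,0,0],[0,0,0.05,0,0,0],[0,0,0,0,0,0]]
  ]
}}

```text
clock: 16.45
tcp_pos: [0.5988, -0.1436, 0.1263]
orientation: [0.138, -0.521, 0.839, -0.074]
wrist_force: [0.3, 0.6, 0.2]
finger_gap: 0.0852
grip_force: 0.0
```

Request:
{"op": "drive_tool", "data": {
  "series": [
    [[0,0,0,0,0,0],[0,0,0,0,0,0],[0,0,0,0,0,0],[0,0,0,0,0,0],[0,0,0,0,0,0]]
  ],
  "jaw": -1,
  "grip_force": 40
}}

```text
clock: 17.08
tcp_pos: [0.5985, -0.1435, 0.1273]
orientation: [0.138, -0.521, 0.839, -0.074]
wrist_force: [-5.1, 1.1, 6.0]
finger_gap: 0.0562
grip_force: 41.8
```

```bash
python3 -c "from h import *;rel(0)"
```

```text
clock 17.075 q [-0.436  0.242 -0.396  0.655  0.149 -1.526] F [-5.1  1.1  6. ] Fn 7.3
mm: up-slope,y,normal [-0.9  0.  21.6] axes dot [0.5024 0.5024 1.    ]
rotfix deg [-3.000e-02 -2.000e-02  5.984e+01] gap 0.05620326408008849
```

Request:
{"op": "drive_tool", "data": {
  "series": [
    [[0,0,-0.002,0,0,0.055],[0,0,-0.002,0,0,0.055],[0,0,-0.002,0,0,0.055],[0,0,-0.002,0,0,0.055],[0,0,-0.002,0,0,0.055],[0,0,-0.002,0,0,0.055],[0,0,-0.002,0,0,0.055],[0,0,-0.002,0,0,0.055],[0,0,-0.002,0,0,0.055],[0,0,-0.002,0,0,0.055],[0,0,-0.002,0,0,0.055],[0,0,-0.002,0,0,0.055],[0,0,-0.002,0,0,0.055],[0,0,-0.002,0,0,0.055],[0,0,0,0,0,0]]
  ]
}}

```text
clock: 18.95
tcp_pos: [0.5967, -0.1426, 0.1326]
orientation: [0.118, 0.601, 0.784, 0.103]
wrist_force: [-16.5, 6.1, 22.5]
finger_gap: 0.0565
grip_force: 43.9
```

```bash
python3 - <<'E'
from h import *;rel(0);print(env.get_state()["ft_torque"])
im=viewer.read_camera("side")[:,:,::-1];cv2.imwrite("pics/s3.png",cv2.resize(im[230:400,260:460],None,fx=3,fy=3,interpolation=cv2.INTER_CUBIC))
E
```

```text
clock 18.95 q [-0.437  0.233 -0.393  0.667  0.15   0.893] F [-16.5   6.1  22.5] Fn 26.4
mm: up-slope,y,normal [-0.9  1.  27.2] axes dot [0.1942 0.1942 1.    ]
rotfix deg [ 2.00e-02  0.00e+00 -7.88e+01] gap 0.0564892020069431
[0.94514244 2.33909958 0.33563826]
```

View pics/s3.png

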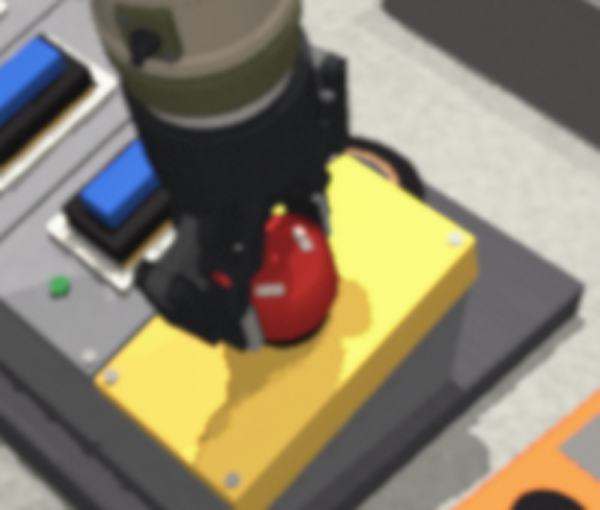

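The jaws hold the turned mushroom and the black stem shows again at about (285,340), so it is pushing up. I ease up, open, then back off.

Request:
{"op": "drive_tool", "data": {
  "series": [
    [[0,0,-0.015,0,0,0],[0,0,-0.015,0,0,0],[0,0,0,0,0,0]]
  ]
}}

```text
clock: 19.38
tcp_pos: [0.5962, -0.1425, 0.1335]
orientation: [0.117, 0.601, 0.784, 0.104]
wrist_force: [-2.7, 4.8, 3.1]
finger_gap: 0.0565
grip_force: 42.4
```

Request:
{"op": "drive_tool", "data": {
  "series": [
    [[0,0,0,0,0,0],[0,0,0,0,0,0],[0,0,0,0,0,0],[0,0,0,0,0,0],[0,0,-0.1,0,0,0],[0,0,-0.3,0,0,0],[0,0,-0.4,0,0,0],[0,0,-0.4,0,0,0],[0,0,0,0,0,0],[0,0,0,0,0,0]]
  ],
  "jaw": 1
}}

```text
clock: 20.62
tcp_pos: [0.5522, -0.1467, 0.2705]
orientation: [0.118, 0.601, 0.784, 0.103]
wrist_force: [-0.8, -0.4, -0.6]
finger_gap: 0.0853
grip_force: 0.0
```

```bash
python3 - <<'E'
from h import *;rel(0)
im0=cv2.imread("pics/side0.png");im=viewer.read_camera("side")[:,:,::-1]
m=masks(im[:,:,::-1].copy());print([(b[0].round(1),b[1]) for b in blobs(m["red"],BOX["side"])])
cv2.imwrite("pics/s4.png",np.hstack([cv2.resize(i[190:410,180:440],None,fx=1.5,fy=1.5) for i in(im0,im)]))
E
```

```text
clock 20.625 q [-0.483  0.069 -0.235  0.995  0.161  0.848] F [-0.8 -0.4 -0.6] Fn -0.4
mm: up-slope,y,normal [-8.000e-01 -1.000e-01  1.722e+02] axes dot [0.195 0.195 1.   ]
rotfix deg [-3.000e-02  7.000e-02 -7.876e+01] gap 0.08531679493018231
[(array([351.4, 321.2]), array([ 331,  300,   40,   42, 1142], dtype=int32))]
```

View pics/s4.png

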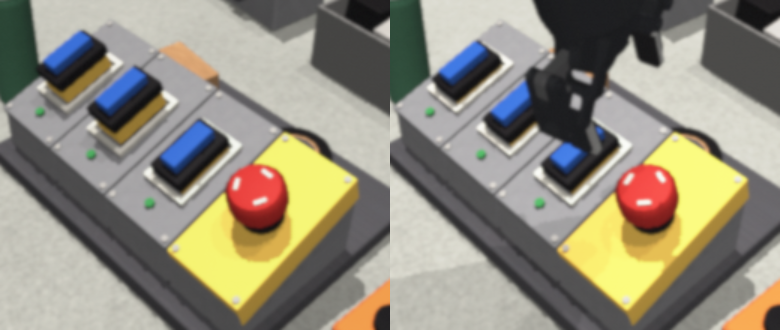

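The mushroom is back at its starting pixel position, (351.4, 321.2), and its marks are rotated. All three carriers are home and the arm is clear, so I hand in.

```bash
python3 -c "from workcell import order;print(order.hand_in())"
```

```text
the job is handed in; nothing more can be done
None
```

The job is handed in at about 21 s: I latched the stop, pushed both popped carriers home, and turned the knob about 2.4 rad until the stop sprang back up, with all three carriers home and the arm clear in the last picture. The hand-in gave no verdict, and I made no separate check on the carton, tape, spray can and meter.

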